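Seat the engraving work plate against two dowels and an end stop

ROBOT

A 6-joint arm with a two-finger parallel gripper is mounted at the origin on the work surface. World frame = base frame: x ahead of the robot, y to its left, z up, the work surface at z = 0. Lengths are in m, angles in rad, forces in N, time in s.
With the tool pointing down it reaches from about 0.35 to 0.875 m from the base axis. Payload 4.2 kg.
Tool frame: the origin (TCP) lies between the finger pads; the fingertips stand 8 mm ahead of it and the grasp point (between the pads) lies 11 mm behind it; z points along the fingers, y is the line along which they close (so a half turn about z gives the same grasp; the last joint's range is limited). The gripper opens to 85 mm and grips with 20 to 120 N. Pads are 22 mm wide; open, the fingers measure 114 mm over their backs; the gripper's body (76 mm by 85 mm) begins 54 mm behind the grasp point. The pads swing forward as they close: fully open they stand 13 mm farther back than shut.
Start: joints at [-1.085, 0.385, 0.008, 0, -1.194, -0.259], TCP at [0.141, -0.609, 0.205] pointing down, gripper open.
Joint ranges: [-3.14, 3.14], [-1.21, 2.06], [-1.07, 1.41], [-3.16, 2.05], [-2.99, -0.16], [-3.1, 3.1]. Speed limits (rad/s): [2.79, 2.79, 3.14, 3.14, 3.14, 3.14].

INTERFACE

Orientations are given as a rotation vector (axis times angle).
In Python, from rig import sensors, vision, order gives the robot as it stands.
- The arm moves only by the tool carry_out, never from a script. Its argument "deltas" is a list of rows, each an object of numbers: "gripper": the gripper command: -1 is shut, 1 is fully open, values between are in proportion; "tx", "ty", "tz": the shift along the world's x, y, z in mm; "twist": the turn about the world's z in rad. A call has 1 to 12 rows; each row shifts and turns the commanded pose from where the row before left it; what a row does not reach is not made up. A row lasts 1/10 s, in which the tool goes at most 50 mm and 8.59 degrees, less where a joint would pass 70% of its speed; a pose out of reach is approached as far as the arm can. A call is refused whole if a number of a shift passes 50 or a number of a turn 0.15, either way. A call with a gripper value outside its range is refused whole. The fingers move at their own pace and stop on an object; "newtons" is the grip in N (left out, the last holds). Time passes only in rows, so rows that do not move let the fingers close. It gives the time, the measured TCP pose, the force, the opening and the grip force at its end, in the units of the state.
- sensors.sense(): the state, without advancing time (a new reading comes with each control period).
- vision.get_image(name): name is "side" or "top"; returns the picture (420x560x3 uint8, red, green, blue); there is no depth.
- vision.camera_info(name): a dict with "fx", "fy", "cx", "cy" (pixels), "rvec" (rotation vector, rad) and "tvec" (3), from world to camera coordinates, as OpenCV has them. Camera axes: x right, y down, z forward; pixel columns grow to the right and rows downward; lengths in m; the calibration is good to about 2 mm. A picture is of the moment at which its call begins. camera_info takes no time and is no camera call.
- order.sign_off(): hands the job in; it is judged then, once.
The state is a dict: "t": time; "joint_positions": joint angles; "qvel": joint speeds; "tau": joint torques, N m; "ee_pos": TCP position; "ee_rot": TCP orientation; "wrist_force": force on the tool from outside, world axes, zero at the start; "wrist_torque": the same for the moment, N m; "finger_gap": opening from 0.0 (shut) to 1.0 (fully open); "gripper_force": force on a finger pad.
Only numpy, scipy, OpenCV 4.12 (cv2) and the standard library are available. Lean on these libraries where they do the work, as an engineer would, in place of code of your own. Each camera call takes 0.05 s, during which the arm holds its last target. There are 200 camera calls.

TASK

Pick up the aluminium work plate by its knob, lay it flat on the steel fixture bed and push it home for engraving: one long edge tight against both slim dowels and one short end tight against the thicker stop pin, pressing it so that it bears on all three at once before you let go. Push firmly but gently, because more than about 15 N on any one pin bends it. Leave the plate seated there and do not disturb the other things on the desk.

Things in the scene. Friction and masses are not known exactly. Their poses are not given: they have to be found in the camera images.
- knob (a point): centre of the round black knob that stands in the middle of the loose work plate: 24 mm diameter, reaching from 6 to 32 mm above the plate's top face, on a 14 mm neck. This point lies 27 mm above the plate's underside (19 mm above its top face); axes as the plate's: x along its length, y across it, z up.
- plate: loose aluminium work plate, 140 (its x) x 90 (its y) x 8 mm thick, about 0.35 kg, a thin brass blank (look only) on either side of its knob; starts flat on the desk; symmetrical end for end, so either way round is right. Origin at the centre of its underside.
- fixture: dark steel bed fixed to the desk, 240 (its x) x 160 (its y) x 20 mm high; origin at the centre of its underside. Two dowels stand on its +y side, the stop pin at its +x end; all rigid smooth metal (friction about 0.25). Pins are adjustable and differ from job to job: the seated plate may lie 0.12 rad askew.
- dowel_a: slim steel dowel, 10 mm diameter, rising 11 mm above the bed's top; origin at its axis where it meets the bed's top. The one nearer the bed's -x end. The long edge of the plate rests against it, on its -y side (bed axes).
- dowel_b: slim steel dowel like dowel_a, the one nearer the bed's +x end, 70 to 90 mm from dowel_a
- stop: thicker steel stop pin, 16 mm diameter, rising 11 mm above the bed's top; origin at its axis where it meets the bed's top. The short end of the plate rests against it, on its -x side (bed axes).
- cup_mid (a point): middle of the blue ceramic pencil cup, 82 mm across, 95 mm high with pencils up to 175 mm; leave alone
- stapler_mid (a point): middle of the chrome stapler, 135 x 36 x 55 mm; leave alone
- eraser_mid (a point): middle of the yellow eraser, 22 x 55 x 13 mm; leave alone
- jar_mid (a point): middle of the clear glass jar with bamboo lid, 76 mm across, 101 mm high; leave alone
There are look-alikes about, which are no part of the job. Of the things like the plate, leave any that is green or pink; of the rest the larger one is meant.

How it is judged:
On the way, in this order (a step that is already met when the one before it is completed fails the run):
1. the plate lies flat on the fixture bed (z of knob in the frame of fixture between 0.045 and 0.049 m and angle between knob's own z axis and vertical below 0.03 rad and contact force between plate and fixture above 0.3 N), for 0.1 s.
2. the plate is pressed against both dowels and the stop at the same time (over 1 N on each) (z of knob in the frame of fixture between 0.045 and 0.049 m and angle between knob's own z axis and vertical below 0.03 rad and contact force between plate and dowel_a above 1 N and contact force between plate and dowel_b above 1 N and contact force between plate and stop above 1 N), for 0.2 s.
At the end, for the whole second after the job is handed in: The plate lies flat on the bed (within 2 mm of height and 0.03 rad), at rest and released, with a long edge within 1.5 mm of both dowels and a short end within 1.5 mm of the stop (z of knob in the frame of fixture between 0.045 and 0.049 m and angle between knob's own z axis and vertical below 0.03 rad and ((y of dowel_a in the frame of knob between 0.048 and 0.0515 m and y of dowel_b in the frame of knob between 0.048 and 0.0515 m and x of stop in the frame of knob between 0.076 and 0.0795 m) or (y of dowel_a in the frame of knob between -0.0515 and -0.048 m and y of dowel_b in the frame of knob between -0.0515 and -0.048 m and x of stop in the frame of knob between -0.0795 and -0.076 m)) and linear speed of plate below 0.01 m/s); the robot touches nothing.
It fails at once if more than 15 N between the plate and dowel_a (contact force between plate and dowel_a above 15 N).
It fails at once if more than 15 N between the plate and dowel_b (contact force between plate and dowel_b above 15 N).
It fails at once if more than 15 N between the plate and stop (contact force between plate and stop above 15 N).
It fails at once if the cup, stapler, eraser or jar is moved by more than 20 mm (distance of any of cup_mid, stapler_mid, eraser_mid, jar_mid from where it was at the start of the episode above 0.02 m).
It also fails if it takes over 53 s, if anything falls off the work surface, if the arm or the gripper's body presses on something with over 40 N, if the wrist force passes 120 N, or if a joint passes its speed limit or range.

## Working session

There is one attempt and no reset: what is moved stays moved. The work goes in short steps, Python scripts to look and compute and a tool call to move; the robot and the scene stay as the last step left them, time stands still between calls to the robot, and variables do not carry over. Pictures are saved under pics/ and viewed, at most 10 in all, crops included, and the job is handed in when it is done.

Besides the shell and the picture viewer there is one more tool, called after "Emit:" by a JSON object that holds its "op" and its "data", one argument or row to a line. carry_out: Moves the arm, as the interface text tells. Its arguments: {"type":"object","properties":{"deltas":{"type":"array","items":{"type":"object","properties":{"gripper":{"type":"number"},"tx":{"type":"number"},"ty":{"type":"number"},"tz":{"type":"number"},"twist":{"type":"number"}}}},"newtons":{"type":"number"}},"required":["deltas"]}

```bash
mkdir -p pics; cat > h.py <<'E'
import numpy as np, cv2
from rig import sensors, vision, order
def cam(n):
    c=vision.camera_info(n); K=np.array([[c['fx'],0,c['cx']],[0,c['fy'],c['cy']],[0,0,1.]])
    return K,cv2.Rodrigues(np.array(c['rvec'],float))[0],np.array(c['tvec'],float).ravel()
def onplane(n,uv,z):
    K,R,t=cam(n); uv=np.atleast_2d(np.array(uv,float))
    d=(np.linalg.inv(K)@np.c_[uv,np.ones(len(uv))].T).T@R; o=-R.T@t
    return o+d*((z-o[2])/d[:,2])[:,None]
def proj(n,P):
    K,R,t=cam(n); return cv2.projectPoints(np.atleast_2d(np.array(P,float)),R,t,K,None)[0].reshape(-1,2)
def save(n,f):
    im=vision.get_image(n); cv2.imwrite('pics/'+f,im[:,:,::-1]); return im
E
python3 - <<'E'
from h import *
for n in('top','side'):
    save(n,n+'0.png'); K,R,t=cam(n); print(n,K[0,0],-R.T@t)
print(sensors.sense())
E
```

```text
top 504.91212151483035 [0.42119007 0.04768824 1.36426907]
side 402.60110285061995 [0.34645027 0.93092364 0.80554549]
{'t': 0.1, 'joint_positions': array([-1.08540604e+00,  3.85478111e-01,  6.76427366e-03, -4.26003137e-04,
       -1.19399416e+00, -2.58570089e-01]), 'qvel': array([-0.00078566, -0.00063848,  0.00622242,  0.00179151,  0.00037642,
       -0.00113528]), 'tau': array([-3.12057819e-04, -3.93318558e+01,  1.88930404e+01,  4.19801205e+00,
       -2.57564818e-03,  8.82507209e-06]), 'ee_pos': array([ 0.14041643, -0.60843827,  0.20423399]), 'ee_rot': array([ 3.55242816e-01, -3.12111359e+00, -3.02322497e-03]), 'wrist_force': array([-0.77920619, -0.07211602, -0.27769247]), 'wrist_torque': array([-0.02372464, -0.0481934 , -0.04813665]), 'gripper_force': 0.0, 'finger_gap': 1.000680215793702}
```

View pics/top0.png

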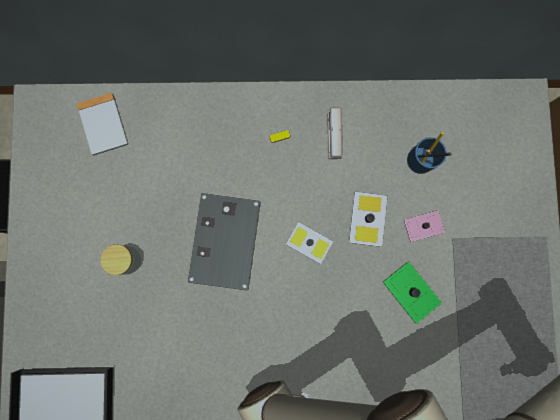

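View pics/side0.png

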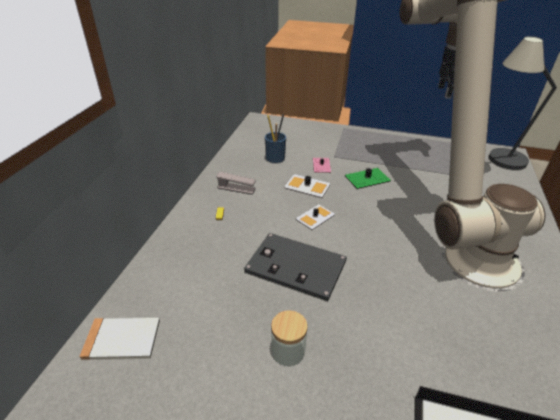

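The top view has four plate-like things: white/yellow large (368,219), white/yellow small (310,243), pink (425,226) and green (412,293). The larger white one at (368,219) is meant, since it isn't green or pink and is bigger than the one at (310,243). The bed is at (225,242), with dowels near (207,222) and (202,253) and the stop near (227,209). I'll confirm with enlarged crops and measure.

```bash
python3 - <<'E'
from h import *
im=cv2.imread('pics/top0.png')
a=cv2.resize(im[185:300,180:270],None,fx=5,fy=5,interpolation=cv2.INTER_CUBIC)
b=cv2.resize(im[185:275,280:400],None,fx=5,fy=5,interpolation=cv2.INTER_CUBIC)
cv2.imwrite('pics/fix.png',a);cv2.imwrite('pics/plates.png',b)
hsv=cv2.cvtColor(im,cv2.COLOR_BGR2HSV)
print('bg',im[240,330],'plate',im[198,380],'bed',im[270,225],im[240,225])
# plate: region bright white or yellow
m=((im[:,:,2]>185)).astype(np.uint8)
m[:, :]=cv2.morphologyEx(m,cv2.MORPH_CLOSE,np.ones((9,9)))
n,l,s,c=cv2.connectedComponentsWithStats(m)
for i in range(1,n):
    if 200<s[i,4]<4000:
        ct=cv2.findContours((l==i).astype(np.uint8),0,2)[0][0]; r=cv2.minAreaRect(ct)
        box=onplane('top',cv2.boxPoints(r),.008); print(s[i],r); 
        print(np.round(box.mean(0),4),[round(float(np.linalg.norm(box[k+1]-box[k])),4) for k in(0,1)],[np.round(np.degrees(np.arctan2(*(box[k+1]-box[k])[[1,0]])),1) for k in (0,1)])
# bed
g=im.astype(int); m=((g.max(2)<90)&(g.max(2)>40)).astype(np.uint8); 
m=cv2.morphologyEx(m,cv2.MORPH_CLOSE,np.ones((13,13))); m=cv2.morphologyEx(m,cv2.MORPH_OPEN,np.ones((7,7)))
n,l,s,c=cv2.connectedComponentsWithStats(m); i=l[242,225]
ct=cv2.findContours((l==i).astype(np.uint8),0,2)[0][0]; r=cv2.minAreaRect(ct); box=onplane('top',cv2.boxPoints(r),.02)
print('bed',s[i],r,np.round(box,4).tolist(),np.round(box.mean(0),4),[round(float(np.linalg.norm(box[k+1]-box[k])),4) for k in(0,1)])
E
```

```text
bg [184 177 167] plate [ 80 164 176] bed [99 99 93] [96 96 89]
bed [     0     79    560    341 166633] ((548.0, 407.5), (23.0, 22.0), 90.0) [[0.0825, -0.641, 0.02], [0.0812, -0.6987, 0.02], [0.0239, -0.6939, 0.02], [0.0252, -0.6365, 0.02]] [ 0.0532 -0.6675  0.02  ] [0.0577, 0.0575]
```

View pics/fix.png

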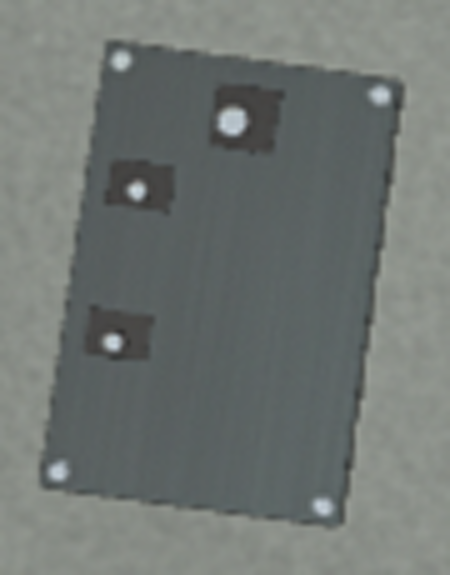

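View pics/plates.png

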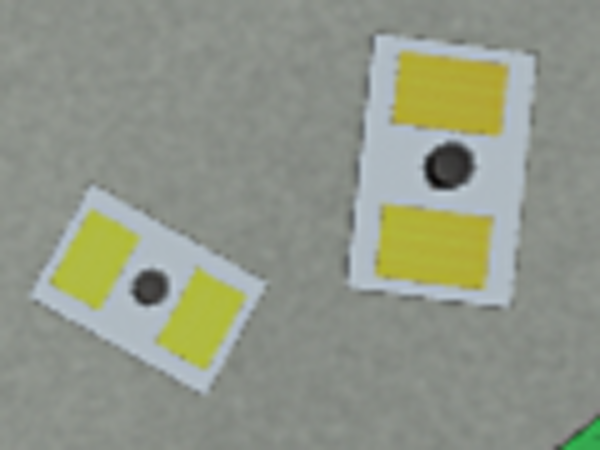

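Crop 1 shows the bed with the stop top at about px (226.0,208.8), dowel_b (207.0,222.6) and dowel_a (202.2,253.0). Crop 2 confirms the larger white/yellow plate at (368,219); the smaller one at (310,243) is a decoy.

```bash
python3 - <<'E'
from h import *
im=cv2.imread('pics/top0.png').astype(float); g=im.mean(2)
pins={}
for k,(u,v) in dict(stop=(226,208.8),b=(207,222.6),a=(202.2,253)).items():
    y,x=np.mgrid[int(v)-4:int(v)+6,int(u)-4:int(u)+6]; w=np.clip(g[y,x]-110,0,None)
    c=((x*w).sum()/w.sum(),(y*w).sum()/w.sum()); pins[k]=onplane('top',c,.031)[0]; print(k,np.round(c,2),np.round(pins[k],4))
d=pins['b']-pins['a']; yaw=np.arctan2(d[1],d[0]); print('dowel line',np.linalg.norm(d),'yaw',yaw)
e=np.array([np.cos(yaw),np.sin(yaw),0]); nrm=np.array([-e[1],e[0],0])
# seated centre: along e: stop.e-8-70 ; along nrm: dowel.n -5-45
C=e*((pins['stop']@e)-.078)+nrm*((pins['a']@nrm)-.050); print('seated centre',np.round(C,4))
# bed screws/corners
cr=np.array([(106,41),(404,84),(341,526),(41,487)]);B=onplane('top',(cr+.5)/5-.5+[180,185],.02)
print('bed',np.round(B,4).tolist(),np.round(B.mean(0),4),'yaw',np.arctan2(*((B[0]-B[3])+(B[1]-B[2]))[[1,0]]))
# plate
roi=np.zeros(g.shape,bool); roi[185:252,343:395]=1
m=(((im[:,:,0]>200)|(im.max(2)-im.min(2)>60))&roi).astype(np.uint8); m=cv2.morphologyEx(m,cv2.MORPH_CLOSE,np.ones((13,13)))
ct=max(cv2.findContours(m,0,2)[0],key=cv2.contourArea); r=cv2.minAreaRect(ct); bx=onplane('top',cv2.boxPoints(r),.008)
print('plate',r,np.round(bx.mean(0),4),[(round(float(np.linalg.norm(q)),4),round(float(np.arctan2(q[1],q[0])),3)) for q in(bx[1]-bx[0],bx[2]-bx[1])])
mk=((im.max(2)<80)&roi).astype(np.uint8); mk[:205]=0; mk[235:]=0
ys,xs=np.nonzero(mk); print('knob px',len(xs),xs.mean(),ys.mean(),onplane('top',(xs.mean(),ys.mean()),.030))
# side: knob
s=cv2.imread('pics/side0.png'); P=[*bx.mean(0)[:2],.03]; print('proj side',proj('side',[P,*[p for p in pins.values()]]).round(1).tolist())
# heights of others
for n,uv in dict(cup=(430,153),stapler=(335,133),eraser=(280,136),small=(310,243),jar=(116,260),green=(412,293)).items(): print(n,onplane('top',uv,.03)[0][:2].round(3))
st=sensors.sense(); print(cv2.Rodrigues(st['ee_rot'])[0].round(3))
E
```

```text
stop [226.   208.85] [0.5834 0.1605 0.031 ]
b [206.92 222.72] [0.5473 0.2111 0.031 ]
a [202.05 253.  ] [0.4677 0.224  0.031 ]
dowel line 0.08064467145410567 yaw -0.1607865103475752
seated centre [0.5055 0.1672 0.    ]
bed [[0.6292, 0.2287, 0.02], [0.6034, 0.0692, 0.02], [0.3694, 0.1056, 0.02], [0.3927, 0.2629, 0.02]] [0.4987 0.1666 0.02  ] yaw -0.14898415170426413
plate ((369.5810546875, 203.51351928710938), (21.700664520263672, 17.5906925201416), 9.462322235107422) [ 0.5946 -0.2272  0.008 ] [(0.0484, -0.2), (0.0591, -1.753)]
knob px 62 369.01612903225805 218.06451612903226 [[ 0.55263635 -0.21969981  0.03      ]]
proj side [[297.0, 176.2], [268.0, 250.6], [275.5, 266.1], [303.8, 275.8]]
cup [ 0.727 -0.393]
stapler [ 0.786 -0.136]
eraser [0.78  0.013]
small [ 0.489 -0.06 ]
jar [0.453 0.449]
green [ 0.353 -0.325]
[[-0.974 -0.225 -0.001]
 [-0.225  0.974  0.002]
 [ 0.     0.002 -1.   ]]
```

```bash
python3 - <<'E'
from h import *
cr=np.array([(376,34),(537,54),(512,306),(349,288)]);B=onplane('top',(cr+.5)/5-.5+[280,185],.008)
e=(B[0]-B[3])+(B[1]-B[2]); yaw=np.arctan2(e[1],e[0]); print(B.mean(0).round(4),'yaw',yaw,[np.linalg.norm(B[k]-B[k-1]).round(4) for k in range(4)])
# knob in side view by dark blob, and two-view triangulation
im=cv2.imread('pics/side0.png'); y,x=np.nonzero(im[170:190,298:318].max(2)<70); us=np.array([x.mean()+298,y.mean()+170])
P=[np.hstack([cam(n)[0]@np.c_[cam(n)[1],cam(n)[2]]]) for n in('top','side')]
X=cv2.triangulatePoints(P[0],P[1],np.array([369.,218.1]),us); print(us,(X[:3]/X[3]).ravel().round(4))
for z in(.027,.04):print(onplane('top',(369.,218.1),z)[0].round(4))
E
```

```text
[ 0.5535 -0.2222  0.008 ] yaw -0.14100510360505356 [np.float64(0.1394), np.float64(0.0885), np.float64(0.1383), np.float64(0.0884)]
[307.10810811 180.35135135] [ 0.5545 -0.2207  0.0241]
[ 0.5528 -0.2203  0.027 ]
[ 0.5516 -0.2176  0.04  ]
```

Emit:
{"op": "carry_out", "data": {
  "deltas": [
    {"tx": 20,"ty": 20,"gripper": 1},
    {"tx": 40,"ty": 37},
    {"tx": 40,"ty": 37,"twist": -0.092},
    {"tx": 40,"ty": 37,"twist": -0.092},
    {"tx": 40,"ty": 37,"twist": -0.092},
    {"tx": 40,"ty": 37,"twist": -0.092},
    {"tx": 40,"ty": 37},
    {"tx": 40,"ty": 37},
    {"tx": 40,"ty": 37},
    {"tx": 40,"ty": 37,"tz": -20},
    {"tx": 33,"ty": 34,"tz": -40},
    {"tz": -40}
  ],
  "newtons": 40
}}

```text
$.deltas[0]: bad value
```

Emit:
{"op": "carry_out", "data": {
  "deltas": [
    {},
    {},
    {}
  ]
}}

```text
$.deltas[0]: bad value
```

Emit:
{"op": "carry_out", "data": {
  "deltas": [
    {"tx": 20,"ty": 20,"tz": 0,"twist": 0,"gripper": 1},
    {"tx": 40,"ty": 37,"tz": 0,"twist": 0,"gripper": 1},
    {"tx": 40,"ty": 37,"tz": 0,"twist": -0.092,"gripper": 1},
    {"tx": 40,"ty": 37,"tz": 0,"twist": -0.092,"gripper": 1},
    {"tx": 40,"ty": 37,"tz": 0,"twist": -0.092,"gripper": 1},
    {"tx": 40,"ty": 37,"tz": 0,"twist": -0.092,"gripper": 1},
    {"tx": 40,"ty": 37,"tz": 0,"twist": 0,"gripper": 1},
    {"tx": 40,"ty": 37,"tz": 0,"twist": 0,"gripper": 1},
    {"tx": 40,"ty": 37,"tz": 0,"twist": 0,"gripper": 1},
    {"tx": 40,"ty": 37,"tz": -20,"twist": 0,"gripper": 1},
    {"tx": 33,"ty": 34,"tz": -40,"twist": 0,"gripper": 1},
    {"tx": 0,"ty": 0,"tz": -40,"twist": 0,"gripper": 1}
  ],
  "newtons": 40
}}

```text
t: 1.3
ee_pos: [0.5196, -0.2553, 0.1158]
ee_rot: [0.213, 3.129, -0.001]
wrist_force: [-0.8, -0.5, -1.0]
finger_gap: 0.997
gripper_force: 0.0
```

Emit:
{"op": "carry_out", "data": {
  "deltas": [
    {"tx": 0,"ty": 0,"tz": 0,"twist": 0,"gripper": 1},
    {"tx": 0,"ty": 0,"tz": 0,"twist": 0,"gripper": 1},
    {"tx": 0,"ty": 0,"tz": 0,"twist": 0,"gripper": 1}
  ]
}}

```text
t: 1.6
ee_pos: [0.5162, -0.2592, 0.1179]
ee_rot: [0.222, 3.13, -0.002]
wrist_force: [0.5, 0.5, -0.6]
finger_gap: 1.001
gripper_force: 0.0
```

Emit:
{"op": "carry_out", "data": {
  "deltas": [
    {"tx": 20,"ty": 20,"tz": 0,"twist": 0,"gripper": 1},
    {"tx": 17,"ty": 18,"tz": 0,"twist": 0,"gripper": 1},
    {"tx": 0,"ty": 0,"tz": -20,"twist": 0,"gripper": 1},
    {"tx": 0,"ty": 0,"tz": -20,"twist": 0,"gripper": 1},
    {"tx": 0,"ty": 0,"tz": -20,"twist": 0,"gripper": 1},
    {"tx": 0,"ty": 0,"tz": -16,"twist": 0,"gripper": 1},
    {"tx": 0,"ty": 0,"tz": 0,"twist": 0,"gripper": 1},
    {"tx": 0,"ty": 0,"tz": 0,"twist": 0,"gripper": 1}
  ]
}}

```text
t: 2.4
ee_pos: [0.5533, -0.221, 0.0417]
ee_rot: [0.222, 3.131, -0.001]
wrist_force: [-0.2, 0.1, 1.1]
finger_gap: 1.003
gripper_force: 0.0
```

```bash
python3 - <<'E'
from h import *
t=save('top','t1.png'); s=save('side','s1.png')
a=cv2.resize(t[170:270,318:418],(500,500)); b=cv2.resize(s[120:220,250:310+40],(500,500)) if 0 else cv2.resize(s[130:230,257:357],(500,500))
cv2.imwrite('pics/c1.png',cv2.resize(np.hstack([a,b]),(800,400))[:,:,::-1])
E
```

```text
(no output)
```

View pics/c1.png

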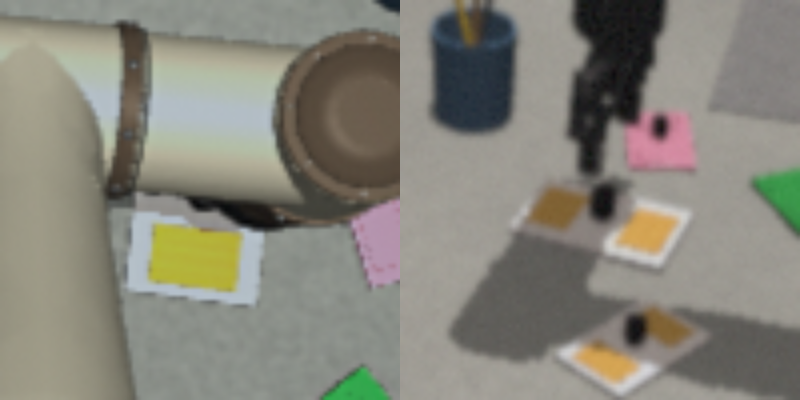

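The top view is blocked by the arm. The side view shows the gripper straddling the black knob of the white plate (about px (307,180)) with clear space below. I'll descend and grip.

Emit:
{"op": "carry_out", "data": {
  "deltas": [
    {"tx": 0,"ty": 0,"tz": -10,"twist": 0,"gripper": 1},
    {"tx": 0,"ty": 0,"tz": -10,"twist": 0,"gripper": 1},
    {"tx": 0,"ty": 0,"tz": 0,"twist": 0,"gripper": 1},
    {"tx": 0,"ty": 0,"tz": 0,"twist": 0,"gripper": -1},
    {"tx": 0,"ty": 0,"tz": 0,"twist": 0,"gripper": -1},
    {"tx": 0,"ty": 0,"tz": 0,"twist": 0,"gripper": -1},
    {"tx": 0,"ty": 0,"tz": 0,"twist": 0,"gripper": -1},
    {"tx": 0,"ty": 0,"tz": 0,"twist": 0,"gripper": -1},
    {"tx": 0,"ty": 0,"tz": 0,"twist": 0,"gripper": -1},
    {"tx": 0,"ty": 0,"tz": 0,"twist": 0,"gripper": -1}
  ]
}}

```text
t: 3.5
ee_pos: [0.5523, -0.2201, 0.0198]
ee_rot: [0.222, 3.134, -0.0]
wrist_force: [-0.3, 0.3, 0.2]
finger_gap: -0.002
gripper_force: 0.0
```

```bash
python3 - <<'E'
from h import *
t=save('top','t2.png'); s=save('side','s2.png')
a=t[170:270,318:418]; b=s[130:230,257:357]
cv2.imwrite('pics/c2.png',cv2.resize(np.hstack([a,b]),(800,400),interpolation=2)[:,:,::-1])
st=sensors.sense(); p=st['ee_pos'];print(p, proj('side',[p,p+[0,0,.05],[.5535,-.2215,.04],[.5535,-.2215,.0]]))
E
```

```text
[ 0.55229076 -0.22008008  0.01975328] [[308.21427169 181.66631549]
 [309.04933612 169.46835347]
 [308.29326752 176.51957627]
 [307.64489551 186.06055991]]
```

View pics/c2.png

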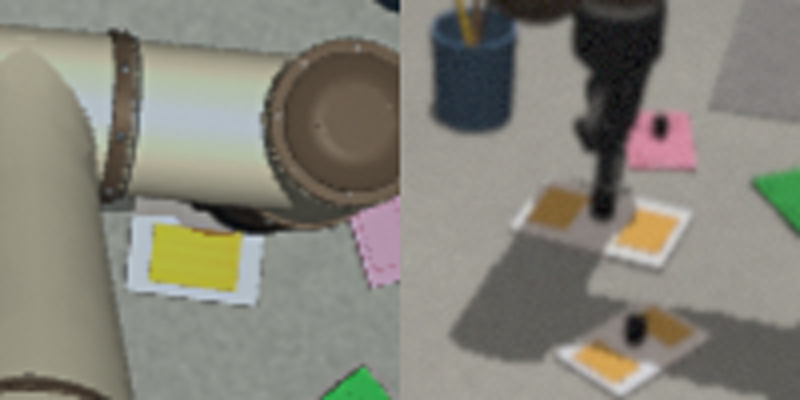

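The side view shows the fingers right at the knob (about px (307,178)), and the plate hasn't moved. But the gap reads shut with no grip force, so I'll compare pixel values to see where the fingertips really are.

```bash
python3 - <<'E'
from h import *
for f in('side0','s1','s2'):
    g=cv2.imread(f'pics/{f}.png').max(2); print(f); 
    for v in range(164,190): print(v,' '.join('%3d'%x for x in g[v,296:320]))
for y in(-.22,-.19,-.25):print(y,proj('side',[[.552,y,.012],[.552,y,.04]]).round(1).tolist())
E
```

```text
side0
164 160 159 160 160 160 163 161 161 161 160 161 159 162 162 158 158 158 171 200 211 213 211 206 185
165 159 158 160 163 162 162 161 162 159 160 162 158 159 159 159 161 160 170 198 212 212 212 212 208
166 159 161 159 159 161 160 163 162 160 161 158 159 161 161 161 161 158 171 199 210 211 212 210 212
167 162 161 162 157 157 161 159 159 165 162 160 159 161 159 157 157 156 159 196 209 205 211 213 213
168 159 159 160 159 158 161 159 163 159 161 159 158 158 156 159 157 151 153 193 205 200 205 209 209
169 159 158 159 160 160 159 159 160 158 158 158 162 158 159 157 155 151 151 191 205 197 204 207 206
170 160 161 162 161 162 159 159 160 162 159 160 159 159 160 158 158 157 156 186 200 195 193 192 196
171 161 159 158 157 163 160 157 160 159 159 160 159 163 160 161 158 155 158 167 170 171 174 177 180
172 158 159 157 160 158 159 159 157 158 157 159 160 158 159 162 162 160 155 153 146 147 155 155 155
173 166 161 160 158 158 159 158 158 160 158 158 157 157 159 160 157 160 158 158 153 155 155 155 155
174 181 177 169 163 162 164 160 160 160 155 154 149 150 155 158 161 160 161 162 162 161 159 16
[... 6128 characters left out ...]
123 125 130 135 129 111  78  58  46  49  66 101 127 136 138 136 152 197 209 212 209
185 125 125 125 125 134 134 133 137 129 114  96  88  89 106 124 132 138 139 146 168 199 211 212 211
186 129 126 128 131 136 138 136 135 138 129 124 120 119 128 137 137 145 161 174 196 208 213 212 211
187 129 131 132 136 136 138 137 138 138 137 133 136 134 136 143 148 167 194 201 210 212 211 212 213
188 136 135 135 134 137 138 138 137 136 137 136 134 137 145 162 173 191 205 212 212 211 213 212 209
189 128 132 133 138 135 137 136 137 135 135 134 138 140 154 187 200 203 210 211 212 208 212 213 213
-0.22 [[308.2, 183.5], [308.6, 176.8]]
-0.19 [[306.3, 188.3], [306.7, 181.5]]
-0.25 [[310.0, 179.0], [310.4, 172.3]]
```

The fingertips end at row 176, which puts them at about z 42 mm, just above the knob top (40 mm). They closed over the knob, so the real tips sit roughly 30 mm higher than the reported pose implies. I'll open and check carefully before going lower.

Emit:
{"op": "carry_out", "data": {
  "deltas": [
    {"tx": 0,"ty": 0,"tz": 0,"twist": 0,"gripper": 1},
    {"tx": 0,"ty": 0,"tz": 0,"twist": 0,"gripper": 1},
    {"tx": 0,"ty": 0,"tz": 0,"twist": 0,"gripper": 1},
    {"tx": 0,"ty": 0,"tz": 0,"twist": 0,"gripper": 1},
    {"tx": 0,"ty": 0,"tz": 0,"twist": 0,"gripper": 1},
    {"tx": 0,"ty": 0,"tz": 0,"twist": 0,"gripper": 1}
  ]
}}

```text
t: 4.2
ee_pos: [0.5523, -0.2201, 0.0197]
ee_rot: [0.222, 3.134, 0.0]
wrist_force: [-0.7, -0.5, -0.2]
finger_gap: 0.994
gripper_force: 0.0
```

```bash
python3 - <<'E'
from h import *
s=save('side','s3.png'); st=sensors.sense(); p=st['ee_pos']; R=cv2.Rodrigues(st['ee_rot'])[0]; print(p,st['finger_gap'],st['joint_positions'].round(4))
for sg in(1,-1):
    q=p+R@[0,sg*.045,-.005]; print('expected tip',q.round(3),proj('side',q))
cv2.imwrite('pics/c3.png',cv2.resize(s[90:210,230:390],(800,600),interpolation=2)[:,:,::-1])
E
```

```text
[ 0.55227142 -0.22006985  0.01973683] 1.000981835270171 [-0.107   0.5238 -0.2887  0.     -0.7583 -1.6049]
expected tip [ 0.559 -0.176  0.025] [[303.67494362 187.21599367]]
expected tip [ 0.546 -0.265  0.025] [[312.7157495  174.04547407]]
```

View pics/c3.png

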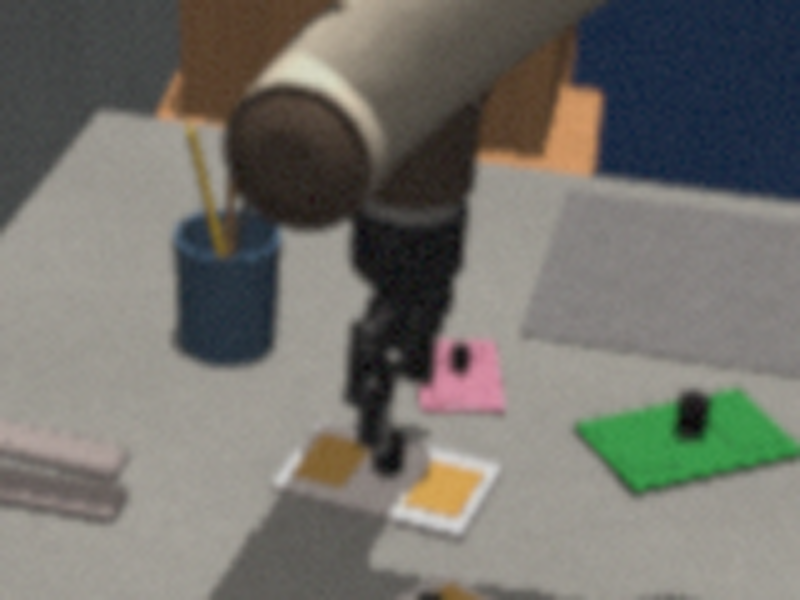

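The view shows the open near fingertip at px (304.4,178) and the far one at (313,166). Both are about 9 px above where the reported pose puts them, so the fingers really are about 30 mm higher than stated. I'll descend further in small steps and watch the force.

Emit:
{"op": "carry_out", "data": {
  "deltas": [
    {"tx": 0,"ty": 0,"tz": -5,"twist": 0,"gripper": 1},
    {"tx": 0,"ty": 0,"tz": -5,"twist": 0,"gripper": 1},
    {"tx": 0,"ty": 0,"tz": -3,"twist": 0,"gripper": 1},
    {"tx": 0,"ty": 0,"tz": 0,"twist": 0,"gripper": 1},
    {"tx": 0,"ty": 0,"tz": 0,"twist": 0,"gripper": 1}
  ]
}}

```text
t: 4.75
ee_pos: [0.5522, -0.2201, 0.0065]
ee_rot: [-0.221, -3.133, 0.0]
wrist_force: [0.1, 0.4, -0.0]
finger_gap: 1.0
gripper_force: 0.0
```

Emit:
{"op": "carry_out", "data": {
  "deltas": [
    {"tx": 0,"ty": 0,"tz": -3,"twist": 0,"gripper": 1},
    {"tx": 0,"ty": 0,"tz": -3,"twist": 0,"gripper": 1},
    {"tx": 0,"ty": 0,"tz": 0,"twist": 0,"gripper": 1}
  ]
}}

```text
t: 5.05
ee_pos: [0.5519, -0.22, 0.0002]
ee_rot: [-0.222, -3.133, -0.0]
wrist_force: [-0.4, -0.1, 0.1]
finger_gap: 0.999
gripper_force: 0.0
```

```bash
python3 - <<'E'
from h import *
s=save('side','s4.png'); print(sensors.sense()['ee_pos'])
g=s.max(2)
for v in range(166,192): print(v,' '.join('%3d'%x for x in g[v,296:318]))
E
```

```text
[ 5.52053500e-01 -2.20036313e-01  4.49530336e-04]
166 158 157 147 101  50  34  36  35  35  31  41  73  99  82  53  29  30  15  23  38 105 179
167 159 157 145  97  44  30  28  27  30  28  35  50  66  56  40  31  19  30  29  37 105 185
168 156 157 141  92  42  30  28  29  30  24  25  35  40  37  36  27  26  24  31  39 112 185
169 158 155 139  88  46  24  29  38  40  31  34  38  43  51  59  44  36  30  29  50 118 181
170 157 154 129  80  38  31  45  64  61  37  38  41  55  86 101  81  60  54  46  64 122 171
171 155 152 124  76  35  32  56  78  71  46  31  42  69 118 136 122 109 102  86  83 126 160
172 158 150 120  71  35  30  43  59  59  36  30  36  81 134 150 150 149 144 128 120 132 147
173 157 146 110  64  37  35  38  39  40  33  25  47  94 139 153 154 159 158 154 151 149 150
174 157 143 105  57  43  38  35  35  29  27  27  53  98 130 136 143 152 158 157 154 155 158
175 147 139 108  79  57  44  33  34  33  30  27  55  84  98 102 111 129 141 141 142 143 152
176 139 136 124 106  93  63  36  26  29  28  44  50  58  57  71  89 103 106 109 114 125 147
177 129 131 129 129 117  80  44  27  3
[... 641 characters left out ...]
  79  74  74  59  55  70 100 126 135 136 137 152 187 205
185 127 125 128 125 132 130 128 122 110 105  99  88  93 105 124 134 137 134 143 172 199 209
186 127 127 126 131 135 136 136 135 131 130 122 119 120 129 135 137 140 146 168 192 208 211
187 130 131 132 136 138 136 136 137 136 136 132 133 135 139 138 147 159 171 194 205 212 211
188 135 135 138 135 139 134 138 137 137 134 136 137 136 138 146 167 189 199 207 210 210 210
189 126 130 138 135 136 137 136 137 135 135 135 138 139 145 170 192 203 209 213 210 210 211
190 108 115 127 129 128 132 135 136 135 134 138 135 144 172 192 196 200 205 209 206 209 212
191  94 100 102 111 112 117 119 125 128 134 135 135 153 189 202 196 197 203 206 200 203 207
```

The near tip is now at about z 38 mm (open). Another 11 mm down, then grip.

Emit:
{"op": "carry_out", "data": {
  "deltas": [
    {"tx": 0,"ty": 0,"tz": -4,"twist": 0,"gripper": 1},
    {"tx": 0,"ty": 0,"tz": -4,"twist": 0,"gripper": 1},
    {"tx": 0,"ty": 0,"tz": -3,"twist": 0,"gripper": 1},
    {"tx": 0,"ty": 0,"tz": 0,"twist": 0,"gripper": 1},
    {"tx": 0,"ty": 0,"tz": 0,"twist": 0,"gripper": -1},
    {"tx": 0,"ty": 0,"tz": 0,"twist": 0,"gripper": -1},
    {"tx": 0,"ty": 0,"tz": 0,"twist": 0,"gripper": -1},
    {"tx": 0,"ty": 0,"tz": 0,"twist": 0,"gripper": -1},
    {"tx": 0,"ty": 0,"tz": 0,"twist": 0,"gripper": -1},
    {"tx": 0,"ty": 0,"tz": 0,"twist": 0,"gripper": -1}
  ]
}}

```text
t: 6.1
ee_pos: [0.5525, -0.2202, -0.0099]
ee_rot: [0.221, 3.133, -0.0]
wrist_force: [-0.5, -0.1, 2.3]
finger_gap: 0.265
gripper_force: 39.5
```

Emit:
{"op": "carry_out", "data": {
  "deltas": [
    {"tx": 0,"ty": 0,"tz": 5,"twist": 0,"gripper": -1},
    {"tx": 0,"ty": 0,"tz": 15,"twist": 0,"gripper": -1},
    {"tx": 0,"ty": 0,"tz": 20,"twist": 0,"gripper": -1},
    {"tx": 0,"ty": 0,"tz": 20,"twist": 0,"gripper": -1},
    {"tx": 0,"ty": 0,"tz": 10,"twist": 0,"gripper": -1},
    {"tx": 0,"ty": 0,"tz": 0,"twist": 0,"gripper": -1},
    {"tx": 0,"ty": 0,"tz": 0,"twist": 0,"gripper": -1},
    {"tx": 0,"ty": 0,"tz": 0,"twist": 0,"gripper": -1}
  ]
}}

```text
t: 6.9
ee_pos: [0.5511, -0.2198, 0.0583]
ee_rot: [-0.222, -3.131, -0.001]
wrist_force: [0.5, 0.2, -4.6]
finger_gap: 0.263
gripper_force: 39.5
```

Emit:
{"op": "carry_out", "data": {
  "deltas": [
    {"tx": -3,"ty": 15,"tz": 0,"twist": 0,"gripper": -1},
    {"tx": -5,"ty": 30,"tz": 0,"twist": 0,"gripper": -1},
    {"tx": -5,"ty": 35,"tz": 0,"twist": 0,"gripper": -1},
    {"tx": -5,"ty": 35,"tz": 0,"twist": 0,"gripper": -1},
    {"tx": -5,"ty": 35,"tz": 0,"twist": 0,"gripper": -1},
    {"tx": -5,"ty": 35,"tz": 0,"twist": 0,"gripper": -1},
    {"tx": -5,"ty": 35,"tz": 0,"twist": 0,"gripper": -1},
    {"tx": -5,"ty": 35,"tz": 0,"twist": 0,"gripper": -1},
    {"tx": -5,"ty": 35,"tz": 0,"twist": 0,"gripper": -1},
    {"tx": -5,"ty": 30,"tz": 0,"twist": 0,"gripper": -1},
    {"tx": -4,"ty": 20,"tz": 0,"twist": 0,"gripper": -1},
    {"tx": -2,"ty": 10,"tz": 0,"twist": 0,"gripper": -1}
  ]
}}

```text
t: 8.1
ee_pos: [0.4973, 0.1319, 0.0593]
ee_rot: [-0.218, -3.133, 0.0]
wrist_force: [0.4, -0.3, -4.0]
finger_gap: 0.264
gripper_force: 39.7
```

Emit:
{"op": "carry_out", "data": {
  "deltas": [
    {"tx": 0,"ty": 0,"tz": 0,"twist": 0,"gripper": -1},
    {"tx": 0,"ty": 0,"tz": 0,"twist": 0,"gripper": -1},
    {"tx": 0,"ty": 0,"tz": 0,"twist": 0,"gripper": -1},
    {"tx": 0,"ty": 0,"tz": 0,"twist": 0,"gripper": -1}
  ]
}}

```text
t: 8.5
ee_pos: [0.4983, 0.129, 0.0596]
ee_rot: [-0.224, -3.133, 0.0]
wrist_force: [0.1, -0.1, -3.9]
finger_gap: 0.269
gripper_force: 39.7
```

```bash
python3 - <<'E'
from h import *
t=save('top','t5.png'); s=save('side','s5.png')
a=cv2.resize(t[180:310,160:290],(400,400),interpolation=2); b=cv2.resize(s[190:310,230:350],(400,400),interpolation=2)
cv2.imwrite('pics/c5.png',np.hstack([a,b])[:,:,::-1])
print(sensors.sense()['ee_pos'],sensors.sense()['ee_rot'])
E
```

```text
[0.49836256 0.12927087 0.05973753] [-2.23461593e-01 -3.13361318e+00  2.77484794e-05]
```

View pics/c5.png

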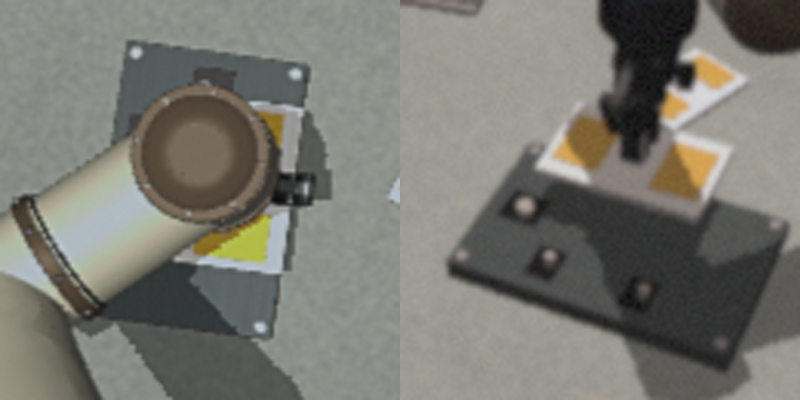

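The plate hangs level in the grip beside its seat, clear of all three pins (stop (262,251), dowels (274,267) and (303,277) in the side view). Next I move over to the 8 mm stand-off and lower.

Emit:
{"op": "carry_out", "data": {
  "deltas": [
    {"tx": -1,"ty": 10,"tz": 0,"twist": -0.01,"gripper": -1},
    {"tx": -1,"ty": 15,"tz": 0,"twist": -0.01,"gripper": -1},
    {"tx": 0,"ty": 7,"tz": 0,"twist": 0,"gripper": -1},
    {"tx": 0,"ty": 0,"tz": -10,"twist": 0,"gripper": -1},
    {"tx": 0,"ty": 0,"tz": -10,"twist": 0,"gripper": -1},
    {"tx": 0,"ty": 0,"tz": -8,"twist": 0,"gripper": -1},
    {"tx": 0,"ty": 0,"tz": -5,"twist": 0,"gripper": -1},
    {"tx": 0,"ty": 0,"tz": 0,"twist": 0,"gripper": -1},
    {"tx": 0,"ty": 0,"tz": 0,"twist": 0,"gripper": -1},
    {"tx": 0,"ty": 0,"tz": 0,"twist": 0,"gripper": -1}
  ]
}}

```text
t: 9.6
ee_pos: [0.4966, 0.162, 0.0271]
ee_rot: [0.253, 3.131, 0.001]
wrist_force: [0.4, -0.2, -3.9]
finger_gap: 0.271
gripper_force: 39.9
```

```bash
python3 - <<'E'
from h import *
s=save('side','s6.png'); st=sensors.sense(); p=st['ee_pos']; print(p,st['ee_rot'],st['wrist_force'].round(2))
cv2.imwrite('pics/c6.png',cv2.resize(s[205:305,235:355],(800,667),interpolation=2)[:600,:,::-1])
a=-.161; E=np.array([np.cos(a),np.sin(a),0]);N=np.array([-E[1],E[0],0]); b=np.array([p[0],p[1],p[2]+.0099])
# expected top corners in crop pixels
for sx,sy in((1,1),(-1,1),(1,-1),(-1,-1)):
    q=b+E*.07*sx+N*.045*sy+[0,0,.008]; print(sx,sy,((proj('side',q)[0]-[235,205]+.5)*6.667).round(0))
E
```

```text
[0.49662531 0.16205996 0.02713607] [2.52964835e-01 3.13058658e+00 9.04846025e-04] [ 0.08 -0.86 -4.62]
1 1 [223. 345.]
-1 1 [551. 456.]
1 -1 [316. 210.]
-1 -1 [628. 309.]
```

View pics/c6.png

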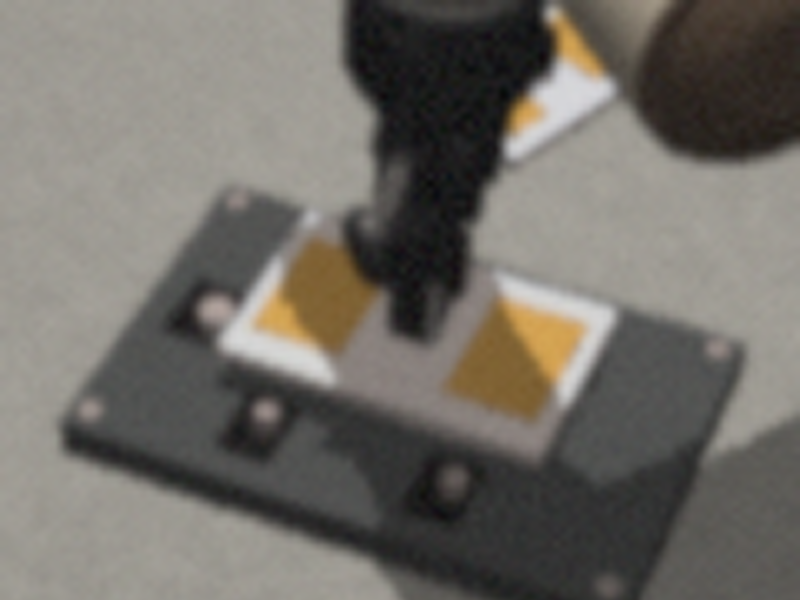

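The view shows the plate above the bed, still clear of the stop top (215,310 in the crop) and the dowel tops (267,412) and (453,482). The plate corner near the stop is at (220,345), about 2 mm closer than computed, so I'll back off 3 mm and lower.

Emit:
{"op": "carry_out", "data": {
  "deltas": [
    {"tx": -3,"ty": -1,"tz": 0,"twist": 0,"gripper": -1},
    {"tx": 0,"ty": 0,"tz": -6,"twist": 0,"gripper": -1},
    {"tx": 0,"ty": 0,"tz": -5,"twist": 0,"gripper": -1},
    {"tx": 0,"ty": 0,"tz": -3,"twist": 0,"gripper": -1},
    {"tx": 0,"ty": 0,"tz": -1,"twist": 0,"gripper": -1},
    {"tx": 0,"ty": 0,"tz": 0,"twist": 0,"gripper": -1},
    {"tx": 0,"ty": 0,"tz": 0,"twist": 0,"gripper": -1},
    {"tx": 0,"ty": 0,"tz": 0,"twist": 0,"gripper": -1}
  ]
}}

```text
t: 10.45
ee_pos: [0.4934, 0.161, 0.0119]
ee_rot: [0.253, 3.131, 0.0]
wrist_force: [-0.8, -0.7, -4.3]
finger_gap: 0.262
gripper_force: 39.9
```

Emit:
{"op": "carry_out", "data": {
  "deltas": [
    {"tx": 0,"ty": 0,"tz": -1,"twist": 0,"gripper": -1},
    {"tx": 0,"ty": 0,"tz": 0,"twist": 0,"gripper": -1},
    {"tx": 0,"ty": 0,"tz": 0,"twist": 0,"gripper": -1}
  ]
}}

```text
t: 10.75
ee_pos: [0.4933, 0.161, 0.0108]
ee_rot: [0.253, 3.131, 0.0]
wrist_force: [0.2, -0.2, -3.9]
finger_gap: 0.261
gripper_force: 39.9
```

Emit:
{"op": "carry_out", "data": {
  "deltas": [
    {"tx": 0,"ty": 0,"tz": -0.7,"twist": 0,"gripper": -1},
    {"tx": 0,"ty": 0,"tz": 0,"twist": 0,"gripper": -1},
    {"tx": 0,"ty": 0,"tz": 0,"twist": 0,"gripper": -1}
  ]
}}

```text
t: 11.05
ee_pos: [0.4934, 0.161, 0.0101]
ee_rot: [0.253, 3.131, 0.0]
wrist_force: [-0.1, 0.2, -2.6]
finger_gap: 0.263
gripper_force: 40.0
```

Emit:
{"op": "carry_out", "data": {
  "deltas": [
    {"tx": 0,"ty": 0,"tz": -0.4,"twist": 0,"gripper": -1},
    {"tx": 0,"ty": 0,"tz": 0,"twist": 0,"gripper": -1},
    {"tx": 0,"ty": 0,"tz": 0,"twist": 0,"gripper": -1}
  ]
}}

```text
t: 11.35
ee_pos: [0.4934, 0.161, 0.0101]
ee_rot: [0.253, 3.131, 0.0]
wrist_force: [-1.7, 0.3, 2.9]
finger_gap: 0.267
gripper_force: 40.4
```

Emit:
{"op": "carry_out", "data": {
  "deltas": [
    {"tx": 0,"ty": 0,"tz": -0.3,"twist": 0,"gripper": -1},
    {"tx": 0,"ty": 0,"tz": 0,"twist": 0,"gripper": -1},
    {"tx": 0,"ty": 0,"tz": 0,"twist": 0,"gripper": -1}
  ]
}}

```text
t: 11.65
ee_pos: [0.4934, 0.161, 0.0101]
ee_rot: [0.252, 3.131, 0.0]
wrist_force: [-2.9, 0.1, 5.2]
finger_gap: 0.26
gripper_force: 40.7
```

Flat on the bed with light pressure. I'll ease the pressure, drop the grip to 20 N so the plate can yaw-align, and approach the dowels.

Emit:
{"op": "carry_out", "data": {
  "deltas": [
    {"tx": 0,"ty": 0,"tz": 0.4,"twist": 0,"gripper": -1},
    {"tx": 0.3,"ty": 2,"tz": 0,"twist": 0,"gripper": -1},
    {"tx": 0.3,"ty": 1.5,"tz": 0,"twist": 0,"gripper": -1},
    {"tx": 0.2,"ty": 1,"tz": 0,"twist": 0,"gripper": -1},
    {"tx": 0,"ty": 0,"tz": 0,"twist": 0,"gripper": -1},
    {"tx": 0,"ty": 0,"tz": 0,"twist": 0,"gripper": -1}
  ],
  "newtons": 20
}}

```text
t: 12.25
ee_pos: [0.4944, 0.1654, 0.0101]
ee_rot: [0.252, 3.131, -0.0]
wrist_force: [-0.5, -2.1, 4.7]
finger_gap: 0.263
gripper_force: 40.7
```

Emit:
{"op": "carry_out", "data": {
  "deltas": [
    {"tx": 0.1,"ty": 0.5,"tz": 0,"twist": 0,"gripper": -1},
    {"tx": 0,"ty": 0,"tz": 0,"twist": 0,"gripper": -1},
    {"tx": 0,"ty": 0,"tz": 0,"twist": 0,"gripper": -1}
  ]
}}

```text
t: 12.55
ee_pos: [0.4945, 0.1658, 0.01]
ee_rot: [0.253, 3.131, -0.0]
wrist_force: [-0.2, -2.1, 5.4]
finger_gap: 0.267
gripper_force: 40.7
```

Emit:
{"op": "carry_out", "data": {
  "deltas": [
    {"tx": 0.1,"ty": 0.5,"tz": 0,"twist": 0,"gripper": -1},
    {"tx": 0,"ty": 0,"tz": 0,"twist": 0,"gripper": -1},
    {"tx": 0,"ty": 0,"tz": 0,"twist": 0,"gripper": -1}
  ]
}}

```text
t: 12.85
ee_pos: [0.4946, 0.1663, 0.0101]
ee_rot: [0.253, 3.131, -0.001]
wrist_force: [-0.8, -3.3, 4.8]
finger_gap: 0.265
gripper_force: 40.7
```

Emit:
{"op": "carry_out", "data": {
  "deltas": [
    {"tx": 0.1,"ty": 0.5,"tz": 0.2,"twist": 0,"gripper": -1},
    {"tx": 0,"ty": 0,"tz": 0,"twist": 0,"gripper": -1},
    {"tx": 0,"ty": 0,"tz": 0,"twist": 0,"gripper": -1}
  ]
}}

```text
t: 13.15
ee_pos: [0.4946, 0.1669, 0.0101]
ee_rot: [0.253, 3.131, -0.0]
wrist_force: [1.0, -3.7, 4.0]
finger_gap: 0.272
gripper_force: 40.6
```

Emit:
{"op": "carry_out", "data": {
  "deltas": [
    {"tx": 0.1,"ty": 0.5,"tz": 0,"twist": 0,"gripper": -1},
    {"tx": 0,"ty": 0,"tz": 0,"twist": 0,"gripper": -1},
    {"tx": 0,"ty": 0,"tz": 0,"twist": 0,"gripper": -1}
  ]
}}

```text
t: 13.45
ee_pos: [0.4946, 0.1675, 0.0101]
ee_rot: [0.253, 3.131, 0.0]
wrist_force: [0.1, -3.6, 5.6]
finger_gap: 0.264
gripper_force: 40.7
```

Emit:
{"op": "carry_out", "data": {
  "deltas": [
    {"tx": 0.1,"ty": 0.4,"tz": 0,"twist": 0,"gripper": -1},
    {"tx": 0,"ty": 0,"tz": 0,"twist": 0,"gripper": -1},
    {"tx": 0,"ty": 0,"tz": 0,"twist": 0,"gripper": -1}
  ]
}}

```text
t: 13.75
ee_pos: [0.4947, 0.1679, 0.0101]
ee_rot: [0.253, 3.131, 0.0]
wrist_force: [-0.0, -3.1, 5.1]
finger_gap: 0.266
gripper_force: 40.7
```

Emit:
{"op": "carry_out", "data": {
  "deltas": [
    {"tx": 0.1,"ty": 0.4,"tz": 0.2,"twist": 0,"gripper": -1},
    {"tx": 0,"ty": 0,"tz": 0,"twist": 0,"gripper": -1},
    {"tx": 0,"ty": 0,"tz": 0,"twist": 0,"gripper": -1}
  ]
}}

```text
t: 14.05
ee_pos: [0.4946, 0.1683, 0.0101]
ee_rot: [-0.253, -3.131, -0.0]
wrist_force: [-0.1, -2.1, 4.0]
finger_gap: 0.264
gripper_force: 40.6
```

Emit:
{"op": "carry_out", "data": {
  "deltas": [
    {"tx": 0.1,"ty": 0.4,"tz": 0,"twist": 0,"gripper": -1},
    {"tx": 0,"ty": 0,"tz": 0,"twist": 0,"gripper": -1},
    {"tx": 0,"ty": 0,"tz": 0,"twist": 0,"gripper": -1}
  ]
}}

```text
t: 14.35
ee_pos: [0.4947, 0.1687, 0.0101]
ee_rot: [0.253, 3.131, 0.0]
wrist_force: [0.0, -3.4, 4.5]
finger_gap: 0.267
gripper_force: 40.6
```

Emit:
{"op": "carry_out", "data": {
  "deltas": [
    {"tx": 0.1,"ty": 0.4,"tz": 0,"twist": 0,"gripper": -1},
    {"tx": 0,"ty": 0,"tz": 0,"twist": 0,"gripper": -1},
    {"tx": 0,"ty": 0,"tz": 0,"twist": 0,"gripper": -1}
  ]
}}

```text
t: 14.65
ee_pos: [0.4947, 0.1688, 0.0101]
ee_rot: [-0.253, -3.131, 0.001]
wrist_force: [0.3, -4.0, 4.6]
finger_gap: 0.268
gripper_force: 40.6
```

Emit:
{"op": "carry_out", "data": {
  "deltas": [
    {"tx": 0.1,"ty": 0.3,"tz": 0,"twist": 0,"gripper": -1},
    {"tx": 0,"ty": 0,"tz": 0,"twist": 0,"gripper": -1},
    {"tx": 0,"ty": 0,"tz": 0,"twist": 0,"gripper": -1}
  ]
}}

```text
t: 14.95
ee_pos: [0.4947, 0.1689, 0.0101]
ee_rot: [-0.253, -3.131, 0.001]
wrist_force: [-0.0, -4.7, 3.2]
finger_gap: 0.267
gripper_force: 40.7
```

```bash
python3 -c "
from h import *
s=sensors.sense();print(s['wrist_force'].round(2),s['wrist_torque'].round(3),s['ee_pos'])"
```

```text
[-0.01 -4.72  3.15] [-1.502  0.024  0.015] [0.49470385 0.16886193 0.01006693]
```

Emit:
{"op": "carry_out", "data": {
  "deltas": [
    {"tx": 0.1,"ty": 0.3,"tz": 0,"twist": 0,"gripper": -1},
    {"tx": 0,"ty": 0,"tz": 0,"twist": 0,"gripper": -1},
    {"tx": 0,"ty": 0,"tz": 0,"twist": 0,"gripper": -1}
  ]
}}

```text
t: 15.25
ee_pos: [0.4947, 0.1689, 0.0101]
ee_rot: [-0.253, -3.13, 0.002]
wrist_force: [0.1, -5.7, 4.1]
finger_gap: 0.268
gripper_force: 40.7
```

```bash
python3 -c "
from h import *
s=sensors.sense();print(s['wrist_force'].round(2),s['wrist_torque'].round(3),s['ee_pos'])"
```

```text
[ 0.07 -5.66  4.14] [-1.694 -0.02  -0.051] [0.49467932 0.16891326 0.01007187]
```

In contact with the dowels (y force -5.7 N, with y stalled at 0.1689). Now I slide along the dowels toward the stop.

Emit:
{"op": "carry_out", "data": {
  "deltas": [
    {"tx": 1,"ty": -0.16,"tz": 0,"twist": 0,"gripper": -1},
    {"tx": 1,"ty": -0.16,"tz": 0,"twist": 0,"gripper": -1},
    {"tx": 1,"ty": -0.16,"tz": 0,"twist": 0,"gripper": -1},
    {"tx": 1,"ty": -0.16,"tz": 0,"twist": 0,"gripper": -1},
    {"tx": 0,"ty": 0,"tz": 0,"twist": 0,"gripper": -1},
    {"tx": 0,"ty": 0,"tz": 0,"twist": 0,"gripper": -1}
  ]
}}

```text
t: 15.85
ee_pos: [0.4972, 0.1685, 0.0101]
ee_rot: [-0.253, -3.128, 0.003]
wrist_force: [-6.2, -1.8, 8.0]
finger_gap: 0.269
gripper_force: 41.0
```

Emit:
{"op": "carry_out", "data": {
  "deltas": [
    {"tx": 0.5,"ty": -0.08,"tz": 0,"twist": 0,"gripper": -1},
    {"tx": 0.5,"ty": -0.08,"tz": 0,"twist": 0,"gripper": -1},
    {"tx": 0,"ty": 0,"tz": 0,"twist": 0,"gripper": -1},
    {"tx": 0,"ty": 0,"tz": 0,"twist": 0,"gripper": -1}
  ]
}}

```text
t: 16.25
ee_pos: [0.498, 0.1683, 0.0101]
ee_rot: [-0.253, -3.128, 0.003]
wrist_force: [-6.2, -3.1, 7.0]
finger_gap: 0.263
gripper_force: 41.1
```

Emit:
{"op": "carry_out", "data": {
  "deltas": [
    {"tx": 0.5,"ty": -0.08,"tz": 0,"twist": 0,"gripper": -1},
    {"tx": 0.5,"ty": -0.08,"tz": 0,"twist": 0,"gripper": -1},
    {"tx": 0,"ty": 0,"tz": 0,"twist": 0,"gripper": -1},
    {"tx": 0,"ty": 0,"tz": 0,"twist": 0,"gripper": -1}
  ]
}}

```text
t: 16.65
ee_pos: [0.499, 0.1682, 0.0101]
ee_rot: [-0.253, -3.128, 0.003]
wrist_force: [-6.3, -2.9, 8.3]
finger_gap: 0.264
gripper_force: 41.1
```

Emit:
{"op": "carry_out", "data": {
  "deltas": [
    {"tx": 0.5,"ty": -0.08,"tz": 0.5,"twist": 0,"gripper": -1},
    {"tx": 0.5,"ty": -0.08,"tz": 0,"twist": 0,"gripper": -1},
    {"tx": 0,"ty": 0,"tz": 0,"twist": 0,"gripper": -1},
    {"tx": 0,"ty": 0,"tz": 0,"twist": 0,"gripper": -1}
  ]
}}

```text
t: 17.05
ee_pos: [0.5002, 0.168, 0.0101]
ee_rot: [-0.253, -3.128, 0.003]
wrist_force: [-4.5, -1.5, 5.0]
finger_gap: 0.261
gripper_force: 40.6
```

Emit:
{"op": "carry_out", "data": {
  "deltas": [
    {"tx": 0.5,"ty": -0.08,"tz": 0,"twist": 0,"gripper": -1},
    {"tx": 0.5,"ty": -0.08,"tz": 0,"twist": 0,"gripper": -1},
    {"tx": 0,"ty": 0,"tz": 0,"twist": 0,"gripper": -1},
    {"tx": 0,"ty": 0,"tz": 0,"twist": 0,"gripper": -1}
  ]
}}

```text
t: 17.45
ee_pos: [0.5013, 0.1678, 0.0101]
ee_rot: [-0.253, -3.128, 0.003]
wrist_force: [-5.0, -2.1, 5.3]
finger_gap: 0.262
gripper_force: 40.7
```

Emit:
{"op": "carry_out", "data": {
  "deltas": [
    {"tx": 0.5,"ty": -0.08,"tz": 0,"twist": 0,"gripper": -1},
    {"tx": 0,"ty": 0,"tz": 0,"twist": 0,"gripper": -1},
    {"tx": 0,"ty": 0,"tz": 0,"twist": 0,"gripper": -1}
  ]
}}

```text
t: 17.75
ee_pos: [0.5018, 0.1677, 0.0101]
ee_rot: [-0.253, -3.128, 0.003]
wrist_force: [-5.3, -1.6, 5.1]
finger_gap: 0.263
gripper_force: 40.7
```

Emit:
{"op": "carry_out", "data": {
  "deltas": [
    {"tx": 0.5,"ty": -0.05,"tz": 0.3,"twist": 0,"gripper": -1},
    {"tx": 0,"ty": 0,"tz": 0,"twist": 0,"gripper": -1},
    {"tx": 0,"ty": 0,"tz": 0,"twist": 0,"gripper": -1}
  ]
}}

```text
t: 18.05
ee_pos: [0.5028, 0.1676, 0.0101]
ee_rot: [-0.253, -3.129, 0.002]
wrist_force: [-3.5, -3.4, -0.4]
finger_gap: 0.268
gripper_force: 40.3
```

Emit:
{"op": "carry_out", "data": {
  "deltas": [
    {"tx": 0.5,"ty": -0.05,"tz": 0,"twist": 0,"gripper": -1},
    {"tx": 0,"ty": 0,"tz": 0,"twist": 0,"gripper": -1},
    {"tx": 0,"ty": 0,"tz": 0,"twist": 0,"gripper": -1}
  ]
}}

```text
t: 18.35
ee_pos: [0.5036, 0.1675, 0.0101]
ee_rot: [-0.254, -3.129, 0.002]
wrist_force: [-3.3, -3.5, -1.0]
finger_gap: 0.265
gripper_force: 40.1
```

Emit:
{"op": "carry_out", "data": {
  "deltas": [
    {"tx": 0.5,"ty": -0.05,"tz": 0,"twist": 0,"gripper": -1},
    {"tx": 0,"ty": 0,"tz": 0,"twist": 0,"gripper": -1},
    {"tx": 0,"ty": 0,"tz": 0,"twist": 0,"gripper": -1}
  ]
}}

```text
t: 18.65
ee_pos: [0.5041, 0.1674, 0.0101]
ee_rot: [-0.254, -3.129, 0.002]
wrist_force: [-3.3, -4.5, -2.0]
finger_gap: 0.265
gripper_force: 40.1
```

Emit:
{"op": "carry_out", "data": {
  "deltas": [
    {"tx": 0.5,"ty": -0.05,"tz": 0,"twist": 0,"gripper": -1},
    {"tx": 0,"ty": 0,"tz": 0,"twist": 0,"gripper": -1},
    {"tx": 0,"ty": 0,"tz": 0,"twist": 0,"gripper": -1}
  ]
}}

```text
t: 18.95
ee_pos: [0.5046, 0.1673, 0.0101]
ee_rot: [-0.254, -3.129, 0.002]
wrist_force: [-3.4, -3.9, -1.1]
finger_gap: 0.262
gripper_force: 40.1
```

Emit:
{"op": "carry_out", "data": {
  "deltas": [
    {"tx": 0.5,"ty": -0.05,"tz": 0,"twist": 0,"gripper": -1},
    {"tx": 0,"ty": 0,"tz": 0,"twist": 0,"gripper": -1},
    {"tx": 0,"ty": 0,"tz": 0,"twist": 0,"gripper": -1}
  ]
}}

```text
t: 19.25
ee_pos: [0.5048, 0.1672, 0.0101]
ee_rot: [-0.254, -3.129, 0.003]
wrist_force: [-4.1, -2.9, -0.2]
finger_gap: 0.267
gripper_force: 40.2
```

Emit:
{"op": "carry_out", "data": {
  "deltas": [
    {"tx": 0.5,"ty": -0.05,"tz": 0,"twist": 0,"gripper": -1},
    {"tx": 0,"ty": 0,"tz": 0,"twist": 0,"gripper": -1},
    {"tx": 0,"ty": 0,"tz": 0,"twist": 0,"gripper": -1}
  ]
}}

```text
t: 19.55
ee_pos: [0.5048, 0.1672, 0.0101]
ee_rot: [-0.254, -3.128, 0.003]
wrist_force: [-6.5, -2.8, 0.8]
finger_gap: 0.264
gripper_force: 40.4
```

Emit:
{"op": "carry_out", "data": {
  "deltas": [
    {"tx": 0.5,"ty": -0.05,"tz": 0,"twist": 0,"gripper": -1},
    {"tx": 0,"ty": 0,"tz": 0,"twist": 0,"gripper": -1},
    {"tx": 0,"ty": 0,"tz": 0,"twist": 0,"gripper": -1}
  ]
}}

```text
t: 19.85
ee_pos: [0.5048, 0.1672, 0.0101]
ee_rot: [-0.254, -3.127, 0.003]
wrist_force: [-7.3, -1.7, 1.3]
finger_gap: 0.266
gripper_force: 40.4
```

x has stalled at 0.5048, so the stop is in contact. Now I add pressure on the dowels.

Emit:
{"op": "carry_out", "data": {
  "deltas": [
    {"tx": 0.05,"ty": 0.4,"tz": 0,"twist": 0,"gripper": -1},
    {"tx": 0.05,"ty": 0.4,"tz": 0,"twist": 0,"gripper": -1},
    {"tx": 0,"ty": 0,"tz": 0,"twist": 0,"gripper": -1},
    {"tx": 0,"ty": 0,"tz": 0,"twist": 0,"gripper": -1}
  ]
}}

```text
t: 20.25
ee_pos: [0.5048, 0.1672, 0.0101]
ee_rot: [-0.254, -3.127, 0.005]
wrist_force: [-6.7, -3.9, 2.8]
finger_gap: 0.262
gripper_force: 40.5
```

Emit:
{"op": "carry_out", "data": {
  "deltas": [
    {"tx": 0.05,"ty": 0.4,"tz": 0,"twist": 0,"gripper": -1},
    {"tx": 0.05,"ty": 0.4,"tz": 0,"twist": 0,"gripper": -1},
    {"tx": 0,"ty": 0,"tz": 0,"twist": 0,"gripper": -1},
    {"tx": 0,"ty": 0,"tz": 0,"twist": 0,"gripper": -1}
  ]
}}

```text
t: 20.65
ee_pos: [0.5047, 0.1673, 0.0102]
ee_rot: [-0.254, -3.126, 0.007]
wrist_force: [-5.3, -7.3, 3.6]
finger_gap: 0.266
gripper_force: 40.6
```

```bash
python3 -c "
from h import *
s=sensors.sense();print(s['wrist_force'].round(2),s['wrist_torque'].round(3),s['ee_pos'],s['ee_rot'])"
```

```text
[-5.29 -7.28  3.6 ] [-1.839  1.688  0.15 ] [0.50474594 0.16729993 0.01017773] [-0.25412496 -3.12599373  0.00657717]
```

Emit:
{"op": "carry_out", "data": {
  "deltas": [
    {"tx": 0.5,"ty": 0,"tz": 0,"twist": 0,"gripper": -1},
    {"tx": 0.5,"ty": 0.2,"tz": 0,"twist": 0,"gripper": -1},
    {"tx": 0,"ty": 0,"tz": 0,"twist": 0,"gripper": -1},
    {"tx": 0,"ty": 0,"tz": 0,"twist": 0,"gripper": -1},
    {"tx": 0,"ty": 0,"tz": 0,"twist": 0,"gripper": -1}
  ]
}}

```text
t: 21.15
ee_pos: [0.5047, 0.1672, 0.0101]
ee_rot: [-0.255, -3.124, 0.008]
wrist_force: [-8.0, -5.3, 5.7]
finger_gap: 0.266
gripper_force: 40.9
```

```bash
python3 -c "
from h import *
s=sensors.sense();print(s['wrist_force'].round(2),s['wrist_torque'].round(3),s['ee_pos'],s['ee_rot'])"
```

```text
[-7.98 -5.28  5.7 ] [-1.587  2.343  0.101] [0.50469279 0.16722133 0.01012636] [-0.25461878 -3.12410495  0.00785539]
```

Emit:
{"op": "carry_out", "data": {
  "deltas": [
    {"tx": 0.1,"ty": 0.4,"tz": 0.2,"twist": 0.004,"gripper": -1},
    {"tx": 0.2,"ty": 0.4,"tz": 0,"twist": 0,"gripper": -1},
    {"tx": 0.2,"ty": 0.4,"tz": 0,"twist": 0,"gripper": -1},
    {"tx": 0,"ty": 0,"tz": 0,"twist": 0,"gripper": -1},
    {"tx": 0,"ty": 0,"tz": 0,"twist": 0,"gripper": -1},
    {"tx": 0,"ty": 0,"tz": 0,"twist": 0,"gripper": -1}
  ]
}}

```text
t: 21.75
ee_pos: [0.5046, 0.1672, 0.0102]
ee_rot: [-0.249, -3.123, 0.011]
wrist_force: [-9.0, -9.0, 5.8]
finger_gap: 0.263
gripper_force: 41.0
```

```bash
python3 -c "
from h import *
s=sensors.sense();print(s['wrist_force'].round(2),s['wrist_torque'].round(3),s['ee_pos'],s['ee_rot'])"
```

```text
[-8.96 -8.98  5.79] [-2.531  2.221  0.104] [0.50464868 0.16724909 0.0102058 ] [-0.24918406 -3.12308891  0.01065963]
```

All three pins are loaded: about 10 N shared by the dowels and about 7 N toward the stop. I'll hold briefly, ease off, release and lift.

Emit:
{"op": "carry_out", "data": {
  "deltas": [
    {"tx": 0,"ty": 0,"tz": 0,"twist": 0,"gripper": -1},
    {"tx": 0,"ty": 0,"tz": 0,"twist": 0,"gripper": -1},
    {"tx": -0.7,"ty": -0.8,"tz": 0,"twist": 0,"gripper": -1},
    {"tx": -0.7,"ty": -0.8,"tz": 0,"twist": 0,"gripper": -1},
    {"tx": 0,"ty": 0,"tz": 0,"twist": 0,"gripper": -1},
    {"tx": 0,"ty": 0,"tz": 0,"twist": 0,"gripper": -1}
  ]
}}

```text
t: 22.35
ee_pos: [0.5047, 0.1673, 0.0102]
ee_rot: [-0.249, -3.126, 0.006]
wrist_force: [-5.6, -5.4, 2.4]
finger_gap: 0.266
gripper_force: 40.3
```

Emit:
{"op": "carry_out", "data": {
  "deltas": [
    {"tx": -0.3,"ty": -0.3,"tz": 0,"twist": 0,"gripper": -1},
    {"tx": 0,"ty": 0,"tz": 0,"twist": 0,"gripper": -0.3},
    {"tx": 0,"ty": 0,"tz": 0,"twist": 0,"gripper": -0.2},
    {"tx": 0,"ty": 0,"tz": 0,"twist": 0,"gripper": 0},
    {"tx": 0,"ty": 0,"tz": 0,"twist": 0,"gripper": 0},
    {"tx": 0,"ty": 0,"tz": 0,"twist": 0,"gripper": 0}
  ]
}}

```text
t: 22.95
ee_pos: [0.5076, 0.1695, 0.0114]
ee_rot: [0.246, 3.131, 0.001]
wrist_force: [-0.3, -0.3, 0.5]
finger_gap: 0.499
gripper_force: 0.0
```

Emit:
{"op": "carry_out", "data": {
  "deltas": [
    {"tx": -2,"ty": -2,"tz": 0,"twist": 0,"gripper": 0},
    {"tx": 0,"ty": 0,"tz": 10,"twist": 0,"gripper": 0},
    {"tx": 0,"ty": 0,"tz": 20,"twist": 0,"gripper": 0},
    {"tx": 0,"ty": 0,"tz": 30,"twist": 0,"gripper": 0},
    {"tx": 0,"ty": 0,"tz": 40,"twist": 0,"gripper": 0},
    {"tx": 0,"ty": -20,"tz": 30,"twist": 0,"gripper": 0},
    {"tx": 0,"ty": -40,"tz": 0,"twist": 0,"gripper": 0},
    {"tx": 0,"ty": -40,"tz": 0,"twist": 0,"gripper": 0},
    {"tx": 0,"ty": -40,"tz": 0,"twist": 0,"gripper": 0},
    {"tx": 0,"ty": -40,"tz": 0,"twist": 0,"gripper": 0},
    {"tx": 0,"ty": -40,"tz": 0,"twist": 0,"gripper": 0},
    {"tx": 0,"ty": -20,"tz": 0,"twist": 0,"gripper": 0}
  ]
}}

```text
t: 24.15
ee_pos: [0.5046, -0.0755, 0.142]
ee_rot: [0.25, 3.131, -0.0]
wrist_force: [-0.2, 0.1, -0.6]
finger_gap: 0.5
gripper_force: 0.0
```

Emit:
{"op": "carry_out", "data": {
  "deltas": [
    {"tx": 0,"ty": -40,"tz": 0,"twist": 0,"gripper": 0},
    {"tx": 0,"ty": -20,"tz": 0,"twist": 0,"gripper": 0},
    {"tx": 0,"ty": 0,"tz": 0,"twist": 0,"gripper": 0},
    {"tx": 0,"ty": 0,"tz": 0,"twist": 0,"gripper": 0}
  ]
}}

```text
t: 24.55
ee_pos: [0.5049, -0.1332, 0.1416]
ee_rot: [0.248, 3.131, 0.0]
wrist_force: [-0.1, 0.5, 0.2]
finger_gap: 0.497
gripper_force: 0.0
```

```bash
python3 - <<'E'
from h import *
t=save('top','t9.png'); s=save('side','s9.png')
a=cv2.resize(t[185:300,175:275],(400,460),interpolation=2); b=cv2.resize(s[210:310,240:340],(400,460),interpolation=2)
cv2.imwrite('pics/c9.png',np.hstack([a,b])[:,:,::-1])
E
```

```text
(no output)
```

View pics/c9.png

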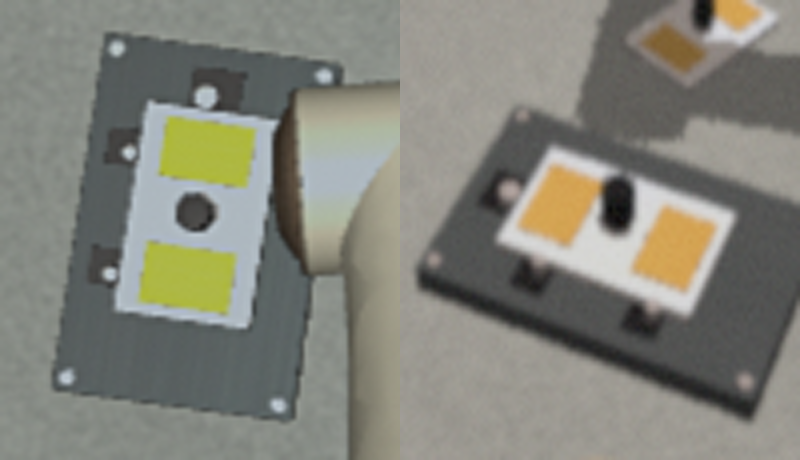

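Both views show the plate lying flat on the bed, its long edge at both dowels (top crop (129,152) and (110,273)) and its short end at the stop (206,97). A quick numeric check of the gaps before handing in.

```bash
python3 - <<'E'
from h import *
from scipy.ndimage import map_coordinates
im=cv2.imread('pics/t9.png')[:,:,0].astype(float)
pins=dict(stop=np.array([.5834,.1605]),b=np.array([.5473,.2111]),a=np.array([.4677,.224]))
a=-.161; E=np.array([np.cos(a),np.sin(a)]);N=np.array([-E[1],E[0]]); C=np.array([.5055,.1672])
def edge(o,d,L):
    s=np.arange(L-.014,L+.012,.0003); P=np.c_[o+d*s[:,None],np.full(len(s),.028)]; uv=proj('top',P)
    v=map_coordinates(im,[uv[:,1],uv[:,0]],order=1); h=(v[:8].mean()+95)/2; return o+d*s[np.argmax(v<h)]
Pn=np.array([edge(C+E*x,N,.045) for x in np.r_[-.064:-.055:.002,-.036:.026:.003,.044:.062:.003]])
Pe=np.array([edge(C+N*y,E,.07) for y in np.r_[-.02:-.008:.002,.018:.038:.003]])
def dist(P,p,d):
    k=np.polyfit(P@np.array([d[1],-d[0]]),P@d,1); return p@d-np.polyval(k,p@np.array([d[1],-d[0]])),k[0]
print('a',dist(Pn,pins['a'],N),'b',dist(Pn,pins['b'],N),'stop',dist(Pe,pins['stop'],E))
E
```

```text
a (np.float64(0.0050885137609205655), np.float64(-0.0012008957320997291)) b (np.float64(0.005212488004070925), np.float64(-0.0012008957320997291)) stop (np.float64(0.018979916786029283), np.float64(-0.17996780540153762))
```

```bash
python3 - <<'E'
from h import *
from scipy.ndimage import map_coordinates
im=cv2.imread('pics/t9.png')[:,:,2].astype(float)
a=-.161; E=np.array([np.cos(a),np.sin(a)]);N=np.array([-E[1],E[0]]); C=np.array([.5055,.1672])
r=[]
for y in np.r_[-.03:-.016:.003,.026:.04:.003]:
    s=np.arange(.06,.085,.0003); uv=proj('top',np.c_[C+N*y+E*s[:,None],np.full(len(s),.028)]); v=map_coordinates(im,[uv[:,1],uv[:,0]],order=1)
    h=(v.max()+90)/2; i=np.nonzero(v>h)[0][-1]; r.append(s[i])
print(np.round(r,4),'gap+radius',(np.array([.5834,.1605])-C)@E-np.median(r))
E
```

```text
[0.0702 0.0702 0.0699 0.0693 0.0693 0.0699 0.0702 0.0696 0.0693 0.0693] gap+radius 0.008216601908530838
```

The axis-to-edge distances come out at 5.1 and 5.2 mm for the dowels (5.0 when touching) and 8.2 mm for the stop (8.0 when touching). The plate is seated, so I'm handing in.

```bash
python3 -c "
from rig import order
print(order.sign_off())"
```

```text
the job is handed in; nothing more can be done
None
```

The plate is seated flat on the bed against both dowels and the stop, released and handed in at about 25 s; the last camera check put all three gaps at roughly 0.2 mm or less, and no verdict came back.

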